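Fetch the wheel nut socket from under the clutter in the detailing crate

ROBOT

A 6-joint arm with a two-finger parallel gripper is mounted at the origin on the work surface. World frame = base frame: x ahead of the robot, y to its left, z up, the work surface at z = 0. Lengths are in m, angles in degrees, forces in N, time in s.
With the tool pointing down it reaches from about 0.4 to 0.825 m from the base axis. Payload 7 kg.
Tool frame: the origin (TCP) lies midway between the tips of the shut fingers; the grasp point (between the pads) lies 19 mm behind it; z points along the fingers, y is the line along which they close (so a half turn about z gives the same grasp; the last joint's range is limited). The gripper opens to 88 mm and grips with 3 to 60 N. Pads are 19 mm wide; open, the fingers measure 130 mm over their backs; the gripper's body (78 mm by 193 mm) begins 47 mm behind the grasp point.
Start: joints at [84.288, 20.546, 0.682, 0, -70.136, -16.507], TCP at [0.255, 0.625, 0.227] pointing down, gripper open.
Joint ranges: [-176.03, 176.03], [-82.01, 121.73], [-58.28, 71.71], [-173.87, 95.51], [-174.79, -0.11], [-173.66, 173.66]. Speed limits (degrees/s): [136.94, 136.94, 172.46, 180, 180, 180].

INTERFACE

Orientations are given as a 3x3 rotation matrix whose columns are the frame's x, y, z axes.
In Python, from rig import robot gives the robot as it stands. Calls block until the motion is done:
- robot.goto(position, orientation): joint-space move of the TCP to a pose.
- robot.servo_line(position, ori=None, speed=0.15): straight line of the TCP; ori=None keeps the orientation; speed is the mean speed in m/s.
- robot.movej(angles): joint-space move.
- robot.move_gripper(opening): opening from 0.0 (shut) to 1.0 (fully open); the grip force is fixed at half the most; returns when the fingers have stopped.
- robot.dwell(seconds).
- robot.ik(position, orientation): joint angles nearest the present ones, or None.
- robot.grab_frame(name): name is "scene" or "side" or "wrist"; returns (picture, depth): 480x640x3 uint8, red, green, blue; 480x640 float32, m along the optical axis (not along the pixel's ray), 0 where there is no reading.
- robot.camera_info(name): a dict with "vfov" (degrees; the focal length in pixels is half the picture's height over the tangent of half this angle, whatever the lens; pixels are square), "cx", "cy" (the principal point, pixels), "view" (4x4, takes a point from world to camera coordinates); the wrist camera has in their place "T_tool_cam" (4x4, takes a point from camera to tool coordinates, whose origin is the TCP and whose axes are the flange's). Camera axes: x right, y down, z forward; pixel columns grow to the right and rows downward; lengths in m; the calibration is good to about 2 mm. A picture is of the moment at which its call begins: read the wrist's pose just before it. camera_info takes no time and is no camera call.
A pose or a line that the arm cannot do raises robot.Unreachable and nothing moves.
- robot.job_done(): hands the job in; it is judged then, once.
Readings, each from a call of its own:
- robot.read_t(): time.
- robot.read_qpos(): joint angles.
- robot.read_qvel(): joint speeds.
- robot.read_effort(): joint torques, N m.
- robot.read_position(): TCP position.
- robot.read_tcp_rot(): TCP orientation.
- robot.read_force(): force on the tool from outside, world axes, zero at the start.
- robot.read_ft_torque(): the same for the moment, N m.
- robot.read_grip_width(): opening from 0.0 (shut) to 1.0 (fully open).
- robot.read_finger_force(): force on a finger pad.
Only numpy, scipy, OpenCV 4.12 (cv2) and the standard library are available. Lean on these libraries where they do the work, as an engineer would, in place of code of your own. Each camera call takes 0.05 s, during which the arm holds its last target. There are 200 camera calls.

TASK

Fetch the wheel nut socket that lies in the well of the blue crate, under the brush and the scraper: first move the white canister, the scraper and the brush out onto the crate's lid on the bench, then lay the socket in the steel parts dish. Only then put all three back exactly as they were, brush and scraper each across the well in its old spot and the canister upright on the scraper. Set everything down without dropping it, never tip the canister over, and leave the bottle, the torque wrench and the wax tin alone.

Things in the scene. Friction and masses are not known exactly. Their poses are not given: they have to be found in the camera images.
- crate: Open translucent blue crate, fixed on the bench: 280 mm along own x, 190 along y, rim 68 high, walls 4. Origin: centre of its underside. A well 100 mm wide (|y| < 50) runs along x, its floor at z = 5 mm; beside it, out to |y| = 91, flat shoulders at z = 45 mm. Brush and scraper bridge the well on these, 76 mm apart about the crate's middle, in either order. Crate, lid and dish swap places.
- lid: The crate's flat translucent blue lid lying fixed on the bench, the side area for what is cleared: 288 mm along its own x, 198 mm along its own y, with a flat raised top panel 270 x 180 mm whose upper face is 9 mm above the origin. Origin at the centre of its underside.
- dish: Round stainless steel parts dish, fixed on the bench. Origin at the centre of its underside; inner floor flat, 14 mm above the origin, about 53 mm in radius; rim 34 mm above the origin, 66 mm in outer radius.
- canister: Closed round white plastic canister body 55 mm in diameter up to 42 mm, above it a screw cap 58 mm in diameter, 58 mm high in all, about 160 g (varies), at the start standing upright on the middle of the scraper. Origin at the centre of its underside, z up along its axis.
- scraper: Black hard silicone scraper, a flat bar 160 mm long (own y), 50 mm wide (own x), 14 mm thick from y = -80 to +52 mm, then thinning to a 4 mm edge at y = +80; about 120 g, centre of mass about 7 mm to -y of the origin. Origin: centre of its flat underside. At the start it lies flat on the crate's shoulders, its y nearly along the crate's y.
- brush: Green flat detailing brush 160 mm long (own y): handle 26 mm wide (own x) and 20 mm thick from y = -80 to +6 mm, then a head 36 mm wide with dark green bristles to y = +80 mm, 18 to 20 mm thick; about 90 g, balances near its middle. Origin at the centre of its flat underside. At the start it lies flat, its y nearly along the crate's y.
- socket: Silver aluminium wheel nut socket, a straight tube-like bar 28 mm diameter, 90 mm long along its own x, about 110 g; origin on its axis, at half length. It lies level on the well's floor, its x nearly along the crate's x, seen from above through the gap between brush and scraper.
- bottle: Bystander: grey bottle with a black cap, 60 mm diameter, 165 mm high, standing on the bench to the left. Origin at the centre of its underside.
- wrench: Bystander: steel torque wrench with a black grip, about 440 mm long along its own y, up to 39 mm high, lying on the bench beyond the work. Origin near the middle of its length, at bench height.
- tin: Bystander: flat round steel wax tin, 79 mm diameter, 35 mm high, on the bench to the right. Origin at the centre of its underside.
Not all that is in view belongs to the job. What is shaped like the brush but orange is not meant. What is shaped like the scraper but pink is not meant.

How it is judged:
By the outcome, as a careful person would: the job done as asked, in the order asked, and still so for the second after the job is handed in, with the robot touching nothing.
It also fails if it takes over 141 s, if anything falls off the work surface, if the arm or the gripper's body presses on something with over 40 N, if the wrist force passes 120 N, or if a joint passes its speed limit or range.

## Working session

There is one attempt and no reset: what is moved stays moved. The work goes in short steps, each a Python script; the robot and the scene stay as the last script left them, time stands still between calls to the robot, and variables do not carry over. Pictures are saved under pics/ and viewed, at most 14 in all, crops included, and the job is handed in when it is done.

```bash
ls; mkdir -p pics; python3 - <<'E'
from rig import robot
import cv2, numpy as np
for n in ("scene","side","wrist"):
    p,d=robot.grab_frame(n); cv2.imwrite(f"pics/{n}0.png",p[...,::-1]); np.save(f"pics/{n}0.npy",d)
    i=robot.camera_info(n); print(n,{k:np.round(v,4).tolist() for k,v in i.items()}, (d>0).mean())
print(robot.read_t(),robot.read_position(),robot.read_tcp_rot())
E
```

```text
pics
scene {'vfov': 56.599, 'cx': 319.6583, 'cy': 236.8559, 'view': [[0.8346, 0.5508, 0.0069, -0.4877], [0.4312, -0.6455, -0.6304, -0.1999], [-0.3428, 0.5291, -0.7762, 1.2762], [0.0, 0.0, 0.0, 1.0]]} 0.9960677083333334
side {'vfov': 43.9546, 'cx': 329.5577, 'cy': 251.0904, 'view': [[0.9259, -0.3774, -0.0153, -0.5292], [-0.2945, -0.6962, -0.6547, 0.2213], [0.2364, 0.6107, -0.7558, 1.2678], [0.0, 0.0, 0.0, 1.0]]} 0.9960481770833334
wrist {'vfov': 63.0407, 'cx': 318.2866, 'cy': 242.1957, 'T_tool_cam': [[-0.0002, -0.9685, -0.2492, 0.0668], [1.0, -0.0002, 0.0, -0.0013], [-0.0001, -0.2492, 0.9685, -0.1579], [0.0, 0.0, 0.0, 1.0]]} 0.9875227864583334
0.15 [0.25512914 0.62453915 0.22585781] [[ 9.25746604e-01 -3.78144294e-01 -3.43796881e-04]
 [-3.78144425e-01 -9.25745826e-01 -1.20814455e-03]
 [ 1.38584440e-04  1.24844059e-03 -9.99999211e-01]]
```

View pics/scene0.png

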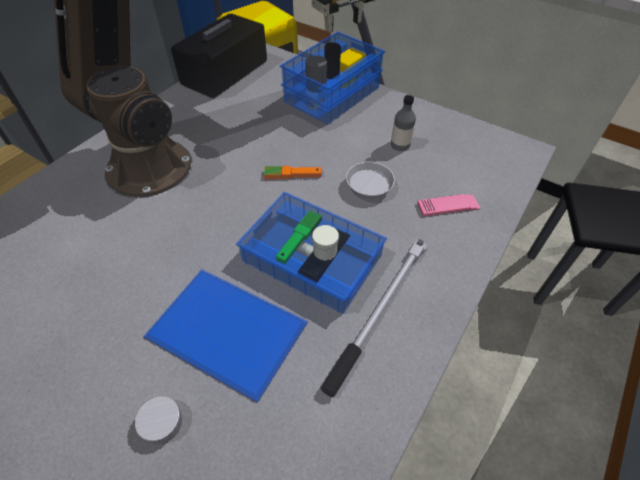

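View pics/side0.png

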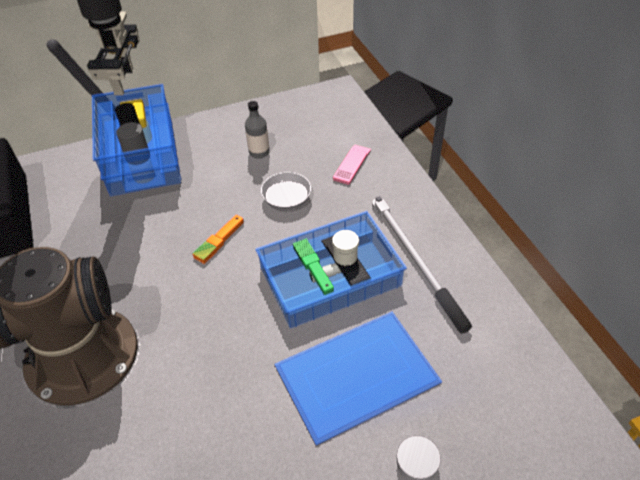

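Candidates in the scene view:
- **Brush:** green at (300,237), not the orange one at (293,172).
- **Scraper:** black bar at (325,255), not the pink one at (448,205).
- **Crate:** the one at (312,248), not the far one at (333,78).
- **Dish:** (370,182), not the tin at (158,420).
- **Canister:** white at (326,242).
- **Socket:** silver, in the gap at about (308,248).

Next I'll get rough positions and one close look from above.

```bash
cat > h.py <<'E'
from rig import robot
import cv2, numpy as np
def cam(name,pose=None):
    i=robot.camera_info(name); f=240/np.tan(np.radians(i["vfov"]/2))
    if name=="wrist":
        p,R=pose; T=np.eye(4); T[:3,:3]=R; T[:3,3]=p
        C=T@np.array(i["T_tool_cam"])
    else: C=np.linalg.inv(np.array(i["view"]))
    return f,i["cx"],i["cy"],C
def look(name):
    pose=(np.array(robot.read_position()),np.array(robot.read_tcp_rot()))
    p,d=robot.grab_frame(name); return p,d,cam(name,pose)
def rays(uv,z,c):      # pixels -> points on plane z
    f,cx,cy,C=c; uv=np.asarray(uv,float).reshape(-1,2)
    r=np.c_[(uv[:,0]-cx)/f,(uv[:,1]-cy)/f,np.ones(len(uv))]@C[:3,:3].T
    return C[:3,3]+r*((z-C[2,3])/r[:,2])[:,None]
def cloud(d,c):
    f,cx,cy,C=c; v,u=np.mgrid[:480,:640]
    P=np.stack([(u-cx)/f*d,(v-cy)/f*d,d],-1)
    return P@C[:3,:3].T+C[:3,3]
def hsv(p): return cv2.cvtColor(p,cv2.COLOR_RGB2HSV)
def rot(yaw):  # tool down, tool y axis (closing line) at yaw deg in world
    a=np.radians(yaw); y=np.array([np.cos(a),np.sin(a),0]); z=np.array([0,0,-1.])
    return np.c_[np.cross(y,z),y,z]
def rect(P): 
    (c,s,a)=cv2.minAreaRect(P[:,:2].astype(np.float32)*1000); 
    if s[0]<s[1]: s=s[::-1]; a+=90
    return np.round(c,1),np.round(s,1),round((a+90)%180-90,2)
E
python3 - <<'E'
from h import *
for n in ("scene","side"):
    p=cv2.imread(f"pics/{n}0.png")[...,::-1].copy(); d=np.load(f"pics/{n}0.npy"); P=cloud(d,cam(n)); H=hsv(p)
    blue=((H[...,0]>105)&(H[...,0]<125)&(H[...,1]>150)).astype(np.uint8)
    k,L,S,_=cv2.connectedComponentsWithStats(blue)
    for i in range(1,k):
        if S[i,4]>1500:
            Q=P[L==i]; print(n,"blue",S[i].tolist(),rect(Q),np.percentile(Q[:,2],[2,50,98]).round(3))
    g=(H[...,0]>50)&(H[...,0]<75)&(H[...,1]>150)&(d>0); Q=P[g&(P[...,0]>.35)] ; print("green",g.sum(),np.median(Q,0))
    for nm,(u,v) in dict(dish={"scene":(370,182),"side":(286,190)}[n],can={"scene":(326,236),"side":(345,240)}[n],tin={"scene":(158,418),"side":(418,458)}[n],bot={"scene":(403,110),"side":(254,115)}[n]).items() if 0 else [(a,b) for a,b in dict(dish=dict(scene=(370,185),side=(286,193)),can=dict(scene=(326,234),side=(345,238)),tin=dict(scene=(158,416),side=(418,456)),bottle=dict(scene=(408,100),side=(253,106))).items() for b in [b[n]]]:
        print(nm,P[v,u].round(4))
print(robot.ik([.5,.1,.35],rot(0)))
E
```

```text
scene blue [281, 32, 103, 86, 3139] (array([480.8,  74.3]), array([1484.3,  307.7]), -65.3) [0.015 0.095 0.135]
scene blue [237, 215, 149, 93, 4143] (array([ 656.9, -257.9]), array([708.2, 327.1]), -70.21) [0.003 0.045 0.071]
scene blue [145, 271, 162, 130, 11173] (array([ 667.7, -312. ]), array([630.6, 281. ]), -16.36) [0.005 0.009 0.013]
green 644 [ 0.53247776 -0.00496494  0.06485511]
dish [0.5671 0.2755 0.0133]
can [ 0.606  -0.0091  0.1166]
tin [ 0.5489 -0.4792  0.0335]
bottle [0.5561 0.4758 0.165 ]
side blue [92, 92, 86, 101, 4708] (array([207.9,  79.7]), array([1789.6,  208.8]), 86.37) [0.013 0.106 0.134]
side blue [288, 336, 149, 103, 6832] (array([ 375.2, -462.6]), array([697.8, 284.8]), 49.27) [0.004 0.008 0.013]
green 182 [ 0.52116009 -0.03520703  0.06212281]
dish [0.5638 0.2835 0.016 ]
can [ 0.608  -0.006   0.1152]
tin [ 0.5496 -0.4804  0.0337]
bottle [0.5508 0.4755 0.1668]
[ 33.40538638   1.38187094  -7.57571505   0.         -81.04241401
 146.59461362]
```

```bash
python3 - <<'E'
from h import *
robot.goto([.61,-.01,.36],rot(-90)); robot.dwell(.3)
p,d,c=look("wrist"); cv2.imwrite("pics/w1.png",p[...,::-1]); np.savez("pics/w1.npz",d=d,f=c[0],cx=c[1],cy=c[2],C=c[3])
print(robot.read_t(),robot.read_position())
# lid from both fixed views
for n in ("scene","side"):
    q=cv2.imread(f"pics/{n}0.png")[...,::-1].copy(); D=np.load(f"pics/{n}0.npy"); P=cloud(D,cam(n)); H=hsv(q)
    b=((H[...,0]>105)&(H[...,0]<125)&(H[...,1]>150)&(P[...,2]<.02)&(P[...,2]>.0)&(P[...,1]<-.1)&(P[...,1]>-.5)&(P[...,0]<.8)&(P[...,0]>.3)).astype(np.uint8)
    b=cv2.morphologyEx(b,cv2.MORPH_OPEN,np.ones((5,5)));k,L,S,_=cv2.connectedComponentsWithStats(b);i=1+S[1:,4].argmax()
    cn=max(cv2.findContours((L==i).astype(np.uint8),0,1)[0],key=cv2.contourArea)
    print("lid",n,rect(rays(cn,.005,cam(n))))
    r=((P[...,2]>.03)&(P[...,2]<.04)&(np.hypot(P[...,0]-.565,P[...,1]-.28)<.08)); Q=P[r][:,:2].astype(np.float32)
    print("dish",n,cv2.minEnclosingCircle(Q))
E
```

```text
3.1167 [ 0.61000873 -0.00976705  0.35993133]
lid scene (array([ 522.9, -269.1]), array([284.9, 194.8]), 5.03)
dish scene ((0.5607022643089294, 0.2812870144844055), 0.06723998486995697)
lid side (array([ 528.7, -315.8]), array([273. ,  84.3]), 4.18)
dish side ((0.5624727606773376, 0.2800903022289276), 0.06883906573057175)
```

View pics/w1.png

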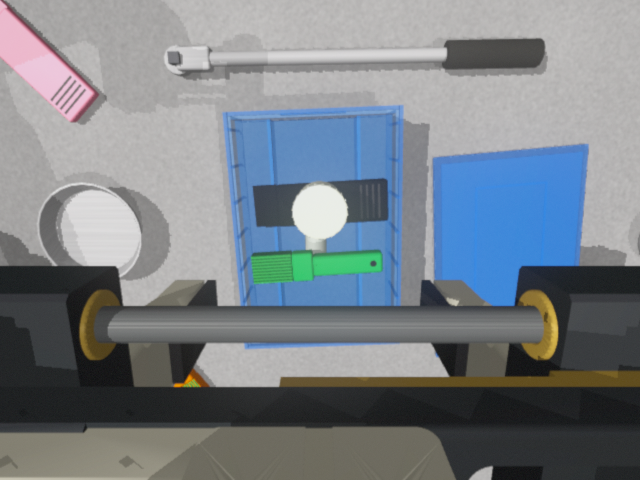

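From above (image up is +x, left is +y), the crate spans (225–400, 107–348). The scraper is at (320,203) with the canister on it at (320,211). The brush is at (317,265) with its head to the left (+y), and the socket is in the gap at (316,243). The dish is at (90,230) and the lid at (510,220). Next I'll measure these.

```bash
python3 - <<'E'
from h import *
p=cv2.imread("pics/w1.png")[...,::-1].copy(); z=np.load("pics/w1.npz"); d=z["d"]; c=(float(z["f"]),float(z["cx"]),float(z["cy"]),z["C"])
P=cloud(d,c); H=hsv(p)
def big(m):
    k,L,S,_=cv2.connectedComponentsWithStats(m.astype(np.uint8)); i=1+S[1:,4].argmax(); return L==i
def cont(m): return max(cv2.findContours(m.astype(np.uint8),0,1)[0],key=cv2.contourArea)
roi=np.zeros((480,640),bool); roi[150:292,240:395]=1
g=big((H[...,0]>45)&(H[...,0]<80)&(H[...,1]>120)&roi); print("brush",rect(rays(cont(g),.063,c)),np.percentile(P[g][:,2],[5,50,95]).round(4))
k=big((p.max(2)<60)&roi&(np.mgrid[:480,:640][0]<235)); cn=cont(k); print("scraper",rect(rays(cn,.057,c)),np.percentile(P[k][:,2],[5,50,95]).round(4))
for u in range(255,390,8):
    col=k[:,u]; 
    if col.any(): print(u,np.median(P[col,u,2]).round(4),np.median(P[col,u,1]).round(4),end=" | ")
print()
w=big((H[...,1]<50)&(p.min(2)>150)&roi&(P[...,2]>.105)); cc=cv2.minEnclosingCircle(rays(cont(w),.117,c)[:,:2].astype(np.float32)); print("can",cc,np.median(P[w][:,2]))
s=(P[...,2]<.042)&(P[...,2]>.012)&roi&(H[...,1]<60); s=big(s); print("socket",s.sum(),P[s].mean(0),P[s].min(0),P[s].max(0),rect(P[s]))
# crate rim: points at z .063-.072 blue
r=(P[...,2]>.060)&(P[...,2]<.074)&(P[...,0]>.38)&(P[...,0]<.75)&(abs(P[...,1])<.15)&(H[...,0]>100)&(H[...,0]<125)&(H[...,1]>100)
print("rim",r.sum(),rect(P[r]))
l=big((H[...,0]>100)&(H[...,0]<125)&(H[...,1]>150)&(np.mgrid[:480,:640][1]>425)&(np.mgrid[:480,:640][0]<340))
cl=rays(cont(l),.005,c); print("lid ymax/min etc",cl[:,:2].max(0),cl[:,:2].min(0), rays([[433,157],[587,146],[580,260],[434,260]],.005,c)[:,:2].round(4))
print("rim corners",rays([[224,113],[402,107]],.068,c)[:,:2].round(4))
cv2.imwrite("pics/w1c.png",cv2.resize(p[90:350,215:415],None,fx=2.2,fy=2.2,interpolation=2)[...,::-1])
E
```

```text
brush (array([531.7,  -6.2]), array([157.7,  36.8]), -85.94) [0.0609 0.0642 0.066 ]Traceback (most recent call last):
  File "<stdin>", line 9, in <module>
  File "<stdin>", line 5, in big
ValueError: attempt to get argmax of an empty sequence
```

```bash
cat > m.py <<'E'
from h import *
p=cv2.imread("pics/w1.png")[...,::-1].copy(); z=np.load("pics/w1.npz"); d=z["d"]; c=(float(z["f"]),float(z["cx"]),float(z["cy"]),z["C"])
P=cloud(d,c); H=hsv(p)
def big(m):
    k,L,S,_=cv2.connectedComponentsWithStats(m.astype(np.uint8)); i=1+S[1:,4].argmax(); return L==i
def cont(m): return max(cv2.findContours(m.astype(np.uint8),0,1)[0],key=cv2.contourArea)
roi=np.zeros((480,640),bool); roi[150:292,240:395]=1
V,U=np.mgrid[:480,:640]
print("blackpx",p[200,265],p[200,350])
k=big((p.max(2)<75)&roi&(V<235)); cn=cont(k); print("scraper",rect(rays(cn,.057,c)),np.percentile(P[k][:,2],[5,50,95]).round(4))
for u in range(255,390,8):
    col=k[:,u]
    if col.any(): print(u,np.median(P[col,u,2]).round(4),end=" | ")
print()
w=big((H[...,1]<50)&(p.min(2)>150)&roi&(P[...,2]>.105)); cc=cv2.minEnclosingCircle(rays(cont(w),.117,c)[:,:2].astype(np.float32)); print("can",cc,np.median(P[w][:,2]))
s=(P[...,2]<.042)&(P[...,2]>.012)&roi&(H[...,1]<60); s=big(s); print("socket",s.sum(),P[s].mean(0),P[s].min(0),P[s].max(0),rect(P[s]))
r=(P[...,2]>.060)&(P[...,2]<.074)&(P[...,0]>.38)&(P[...,0]<.75)&(abs(P[...,1])<.15)&(H[...,0]>100)&(H[...,0]<125)&(H[...,1]>100)
print("rim",r.sum(),rect(P[r]))
print("lid pts",rays([[433,157],[587,146],[580,260],[434,260]],.005,c)[:,:2].round(4))
print("rim corners",rays([[224,113],[402,107]],.068,c)[:,:2].round(4))
cv2.imwrite("pics/w1c.png",cv2.resize(p[90:350,215:415],None,fx=2.2,fy=2.2,interpolation=2)[...,::-1])
E
python3 m.py
```

```text
blackpx [63 71 80] [71 81 85]
scraper (array([594.7,  58.7]), array([0., 0.]), 0.0) [0.0495 0.0495 0.0495]

can ((0.6070467233657837, -0.009664110839366913), 0.029583744704723358) 0.11687218935309535
socket 279 [ 0.54846836 -0.00479557  0.03002071] [ 0.53739294 -0.01724701  0.01741285] [0.55918464 0.00902872 0.03478177] (array([548.3,  -4.2]), array([27. , 20.9]), 87.74)
rim 3982 (array([568.6,  -7.5]), array([287.2, 197.6]), 2.23)
lid pts [[ 0.6581 -0.1554]
 [ 0.6719 -0.3504]
 [ 0.5203 -0.3668]
 [ 0.5202 -0.1669]]
rim corners [[ 0.7075  0.0947]
 [ 0.7138 -0.0997]]
```

View pics/w1c.png

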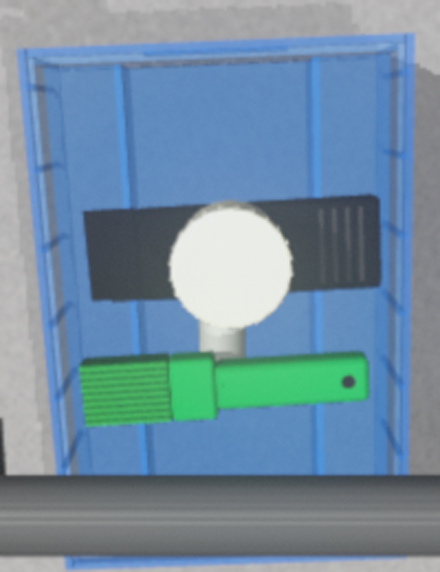

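Crop: black scraper with its ridged thick end to the right (−y) and thin edge to the left, and the green brush with its head at +y. The white canister stands on the scraper, and the silver socket end shows in the gap at crop (222,338). The choices are confirmed, so I move the canister first.

```bash
cat >> h.py <<'E'
HOV=.20
LID=np.array([.522,-.266]); LY=np.radians(4.5)
def lidpt(x,y=0.): 
    c,s=np.cos(LY),np.sin(LY); return LID+[c*x-s*y,s*x+c*y]
def opening(mm): robot.move_gripper(min(mm/88,1.))
def pick(xy,z,yaw,open_mm,hov=HOV):
    R=rot(yaw); opening(open_mm); robot.goto([*xy,hov],R); robot.servo_line([*xy,z+.03],speed=.25); robot.servo_line([*xy,z],speed=.08)
    f=np.array(robot.read_force()); robot.move_gripper(0.); 
    print("grip mm",round(robot.read_grip_width()*88,1),"fingerF",round(float(np.max(robot.read_finger_force())),1),"f before",f.round(1))
    robot.servo_line([*xy,z+.03],speed=.08); robot.servo_line([*xy,hov],speed=.25)
    print("lifted: width",round(robot.read_grip_width()*88,1),"Fz",np.round(robot.read_force(),2),"t",robot.read_t())
def place(xy,z,yaw,open_mm,hov=HOV,out=None):
    R=rot(yaw); robot.goto([*xy,hov],R); robot.servo_line([*xy,z+.03],speed=.25); robot.servo_line([*xy,z+.004],speed=.06)
    robot.dwell(.15); f0=robot.read_force()[2]; zz=z+.004
    while zz>z-.004:
        zz-=.001; robot.servo_line([*xy,zz],speed=.02); df=robot.read_force()[2]-f0
        if abs(df)>2: break
    print("contact at dz",round(zz-z,4),"dF",round(float(df),2)); robot.dwell(.1)
    opening(open_mm); robot.dwell(.1); robot.servo_line([*xy,z+.04],speed=.1); robot.servo_line([*xy,hov],speed=.3)
    print("t",robot.read_t())
E
sed -i 's/p.max(2)<75/p.max(2)<100/' m.py; python3 m.py | sed -n 1,3p
python3 - <<'E'
from h import *
robot.servo_line([.607,-.0097,.22],speed=.3)
pick((.607,-.0097),.090,-88,88)
place(lidpt(.10),.009+.031,-88,76)
robot.goto([.61,-.01,.36],rot(-90)); robot.dwell(.3)
p,d,c=look("wrist"); cv2.imwrite("pics/w2.png",p[...,::-1]); np.savez("pics/w2.npz",d=d,f=c[0],cx=c[1],cy=c[2],C=c[3])
print(robot.read_t())
E
sed 's/w1/w2/g' m.py > m2.py; python3 m2.py 2>&1| head -3
```

```text
blackpx [63 71 80] [71 81 85]
scraper (array([609.4, -57.1]), array([64.6, 48.8]), -86.06) [0.0574 0.0589 0.0603]
335 0.0585 | 343 0.0582 | 351 0.0592 | 359 0.0588 | 367 0.0591 | 375 0.0586 | 383 0.0587 | 
grip mm 57.1 fingerF 30.0 f before [-0.5  1.  -0.5]
lifted: width 57.5 Fz [ 0.72 -0.35 -2.06] t 6.7917
contact at dz -0.0 dF 2.55
t 12.0583
13.5417
blackpx [51 60 75] [48 60 74]
scraper (array([606.6, -11.3]), array([156.8,  49.4]), -86.67) [0.0496 0.0586 0.0602]
255 0.0491 | 263 0.0533 | 271 0.0541 | 279 0.0589 | 287 0.0589 | 295 0.0589 | 303 0.059 | 311 0.059 | 319 0.0589 | 327 0.0588 | 335 0.0588 | 343 0.059 | 351 0.0589 | 359 0.0586 | 367 0.059 | 375 0.0587 | 383 0.0588 |
```

View pics/w2.png

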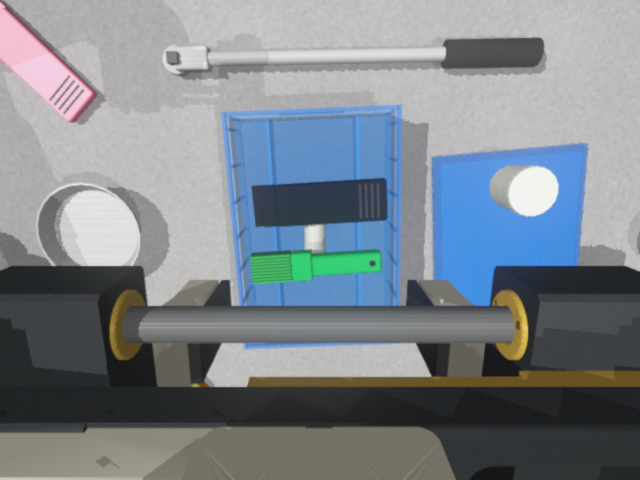

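The canister stands upright on the lid at (525,190), and the scraper and brush haven't shifted. Next, the brush.

```bash
cat >> h.py <<'E'
def off(o,yaw,y): a=np.radians(yaw); return np.array(o)+np.array([-np.sin(a),np.cos(a)])*y
BY,SY=4.06,3.4
BG=off((.5317,-.0062),BY,-.006); SG=off((.6066,-.0105),SY,-.007)   # grasp points of brush, scraper
BL=off(lidpt(-.09),4.5,-.006); SL=off(lidpt(-.005),4.5,-.007)
E
python3 - <<'E'
from h import *
pick(BG,.0475,180+BY,46)
place(BL,.009+.0025,184.5,44)
p,d,c=look("scene"); cv2.imwrite("pics/s3.png",p[...,::-1])
E
```

```text
grip mm 26.0 fingerF 30.0 f before [ 0.1 -0.8  0.4]
lifted: width 26.4 Fz [-0.79 -0.6  -1.79] t 18.4583
contact at dz -0.0 dF 4.65
t 24.0417
```

View pics/s3.png

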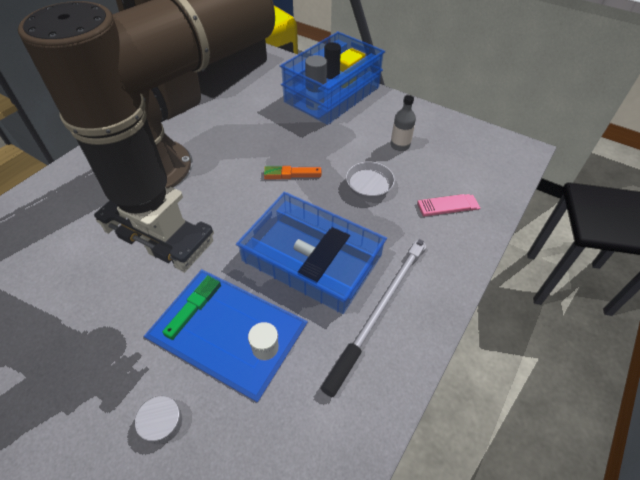

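The brush lies flat on the lid at (192,306) and the canister is upright at (263,341). Next, the scraper, then a look at the socket.

```bash
python3 - <<'E'
from h import *
pick(SG,.0475,180+SY,66)
place(SL,.009+.0025,184.5,62)
robot.goto([.60,-.01,.32],rot(-90)); robot.dwell(.3)
p,d,c=look("wrist"); cv2.imwrite("pics/w4.png",p[...,::-1]); np.savez("pics/w4.npz",d=d,f=c[0],cx=c[1],cy=c[2],C=c[3])
P=cloud(d,c);H=hsv(p)
m=((P[...,2]<.042)&(P[...,2]>.010)&(H[...,1]<70)&(abs(P[...,1])<.055)&(P[...,0]>.45)&(P[...,0]<.68)).astype(np.uint8)
k,L,S,_=cv2.connectedComponentsWithStats(m); i=1+S[1:,4].argmax(); Q=P[L==i]
cn=max(cv2.findContours((L==i).astype(np.uint8),0,1)[0],key=cv2.contourArea)
print(S[i],rect(Q),rect(rays(cn,.019,c)),Q[:,2].max(), robot.read_t())
E
```

```text
grip mm 49.8 fingerF 30.0 f before [0.2 0.9 0.7]
lifted: width 50.0 Fz [-0.52  1.06 -1.81] t 28.675
contact at dz -0.0 dF 3.98
t 34.125
[ 302  190   25   78 1700] (array([567. ,  -4.2]), array([90. , 27.2]), 1.45) (array([565. ,  -4.3]), array([94.8, 27.1]), 1.46) 0.035874960868143346 35.625
```

View pics/w4.png

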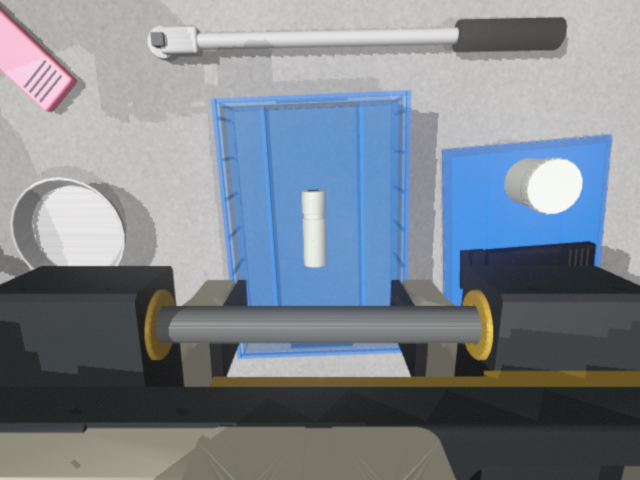

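The socket lies bare in the well at (314,228), measured 90 × 27 mm. Both of these match the spec. I'll move it to the dish.

```bash
python3 - <<'E'
from h import *
pick((.567,-.0043),.012,-88.5,46)
place((.5616,.2807),.021,-88.5,44)
robot.goto([.50,.15,.33],rot(-90)); robot.dwell(.2)
for n in ("side","wrist"):
    p,d,c=look(n); cv2.imwrite(f"pics/{n}5.png",p[...,::-1])
print(robot.read_t())
a=cv2.imread("pics/side5.png")[100:420,180:500]; cv2.imwrite("pics/s5c.png",cv2.resize(a,None,fx=1.8,fy=1.8))
E
```

```text
grip mm 27.6 fingerF 30.0 f before [ 0.2 -0.8 -0.4]
lifted: width 27.7 Fz [-0.75  0.22 -2.59] t 39.8083
contact at dz -0.0 dF 4.24
t 45.3083
46.4083
```

View pics/s5c.png

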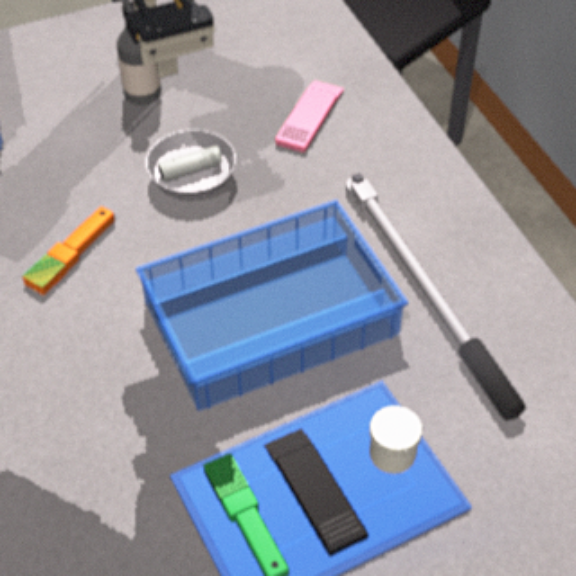

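The socket lies in the dish at crop (190,162), with the crate empty and all three on the lid. Next I put them back: scraper, then brush, then check.

```bash
python3 - <<'E'
from h import *
pick(SL,.0115,184.5,62)
place(SG,.0475,180+SY,62)
pick(BL,.0115,184.5,44)
place(BG,.0475,180+BY,44)
robot.goto([.61,-.01,.36],rot(-90)); robot.dwell(.3)
p,d,c=look("wrist"); cv2.imwrite("pics/w6.png",p[...,::-1]); np.savez("pics/w6.npz",d=d,f=c[0],cx=c[1],cy=c[2],C=c[3])
for w in ("w2","w6"):
    p=cv2.imread(f"pics/{w}.png")[...,::-1].copy(); z=np.load(f"pics/{w}.npz"); c=(float(z["f"]),float(z["cx"]),float(z["cy"]),z["C"]); H=hsv(p)
    roi=np.zeros((480,640),bool); roi[150:292,240:395]=1
    for nm,m,h in (("brush",(H[...,0]>45)&(H[...,0]<80)&(H[...,1]>120),.063),("scraper",(p.max(2)<100)&(np.mgrid[:480,:640][0]<235),.057)):
        cn=max(cv2.findContours((m&roi).astype(np.uint8),0,1)[0],key=cv2.contourArea); print(w,nm,rect(rays(cn,h,c)),np.median(cloud(z["d"],c)[m&roi],0)[2])
print(robot.read_t())
E
```

```text
grip mm 50.1 fingerF 30.0 f before [-0.7 -0.4 -0.1]
lifted: width 49.8 Fz [-0.39 -1.   -1.95] t 51.6
contact at dz 0.0 dF 6.04
t 56.7917
grip mm 26.0 fingerF 30.0 f before [ 0.6 -0.5  0.1]
lifted: width 26.0 Fz [-1.36  0.13 -1.23] t 61.6333
contact at dz 0.0 dF 4.98
t 66.9583
w2 brush (array([532.4,  -6.1]), array([157.6,  38. ]), -85.63) 0.064182331639732
w2 scraper (array([606.6, -11.3]), array([156.8,  49.4]), -86.67) 0.05864678269479878
w6 brush (array([534.1,  -5.8]), array([158.1,  37.7]), -85.79) 0.06419946819845415
w6 scraper (array([607.8, -11.2]), array([156. ,  48.5]), -86.68) 0.058632158718432165
68.6833
```

View pics/w6.png

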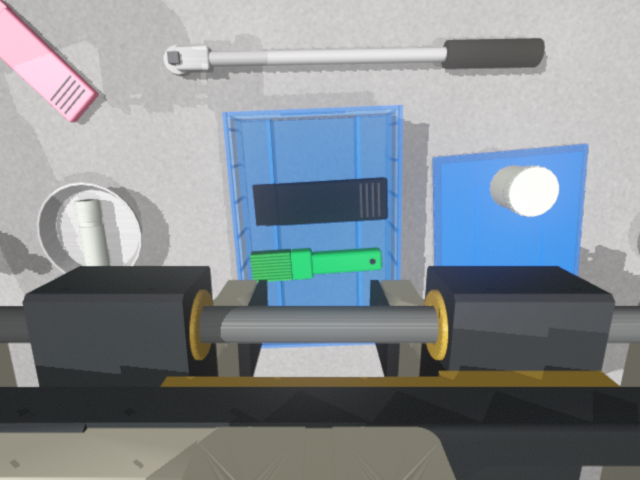

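The brush and scraper are back within about 1.7 mm and 0.2° of where they were, both lying flat. Last, the canister.

```bash
python3 - <<'E'
from h import *
pick(lidpt(.10),.040,-88,88)
place((.6075,-.0097),.090,-88,76)
robot.goto([.61,-.01,.36],rot(-90)); robot.dwell(.3)
p,d,c=look("wrist"); P=cloud(d,c); H=hsv(p)
w=((H[...,1]<50)&(p.min(2)>150)&(P[...,2]>.105)&(abs(P[...,1])<.09)&(P[...,0]>.5)).astype(np.uint8); w[292:]=0
cn=max(cv2.findContours(w,0,1)[0],key=cv2.contourArea); print(cv2.minEnclosingCircle(rays(cn,.117,c)[:,:2].astype(np.float32)),np.median(P[w>0][:,2]))
p,d,c=look("side"); cv2.imwrite("pics/s7.png",p[...,::-1]); print(robot.read_t())
E
```

```text
grip mm 57.7 fingerF 30.0 f before [-0.4 -0.2  1. ]
lifted: width 57.6 Fz [-0.42  0.88 -2.39] t 73.7083
contact at dz -0.001 dF 9.32
t 78.8667
((0.6076790690422058, -0.008016596548259258), 0.029543165117502213) 0.11699681138443158
79.95
```

View pics/s7.png

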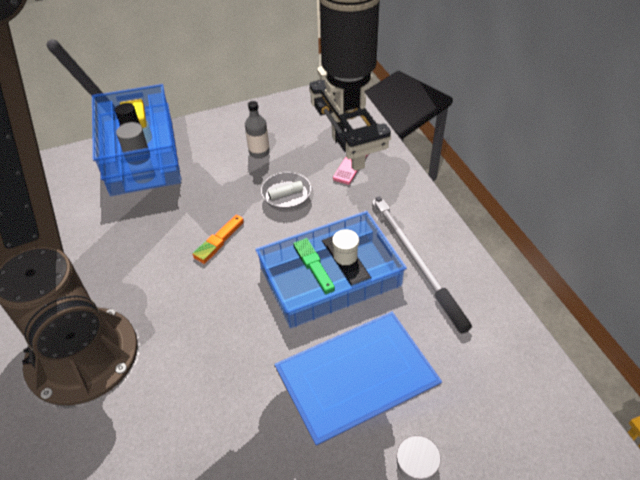

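The canister is upright on the scraper at (346,247) with its top at 117 mm, and the brush is at (313,265). The socket is in the dish at (285,190), the lid is clear, and the bystanders haven't been touched. Handing in.

```bash
python3 -c "
from rig import robot
print(robot.job_done())"
```

```text
the job is handed in; nothing more can be done
None
```

The job is handed in after about 80 s of robot time: the socket lies in the steel dish, and the scraper, brush and canister are back within about 2 mm of where they were, with the canister upright on the scraper.

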